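Seat the dosing disc of a tablet counter on its drive pin

ROBOT

A 6-joint arm with a two-finger parallel gripper is mounted at the origin on the work surface. World frame = base frame: x ahead of the robot, y to its left, z up, the work surface at z = 0. Lengths are in m, angles in rad, forces in N, time in s.
With the tool pointing down it reaches from about 0.25 to 0.725 m from the base axis. Payload 9.7 kg.
Tool frame: the origin (TCP) lies midway between the tips of the shut fingers; the grasp point (between the pads) lies 19 mm behind it; z points along the fingers, y is the line along which they close (so a half turn about z gives the same grasp; the last joint's range is limited). The gripper opens to 85 mm and grips with 20 to 120 N. Pads are 22 mm wide; open, the fingers measure 114 mm over their backs; the gripper's body (76 mm by 85 mm) begins 54 mm behind the grasp point. The pads swing forward as they close: fully open they stand 13 mm farther back than shut.
Start: joints at [1.139, 0.087, 0.176, 1.66, 0, 1.571], TCP at [0.23, 0.5, 0.231] pointing down, gripper open.
Joint ranges: [-3.13, 3.13], [-0.85, 1.81], [-1.15, 1.24], [-2.2, 2.28], [-1.44, 1.52], [-3.14, 3.14]. Speed limits (rad/s): [2.22, 2.22, 2.57, 3.14, 3.14, 3.14].

INTERFACE

Orientations are given as a rotation vector (axis times angle).
In Python, from rig import get_obs, capture, camera_model, job_done, boxes_of gives the robot as it stands.
- The arm moves only by the tool drive_tool, never from a script. Its argument "steps" is a list of rows, each a list of 7 numbers: the shift along the tool's x, y, z in units of 0.5 m (1.0 is 0.5 m), then the turn, a rotation vector about the tool's x, y, z in units of 8 degrees (1.0 is 8 degrees), then the gripper's target within -1 to 1 (shut at 1, half-way at 0, fully open at -1). A call has exactly 8 rows; each row shifts and turns the commanded pose from where the row before left it, along the tool's axes as they then stand; what a row does not reach is not made up. A row lasts 1/8 s, in which the tool goes at most 62.5 mm and 10.7 degrees, less where a joint would pass 70% of its speed; a pose out of reach is approached as far as the arm can. A call with a number of a shift or a turn outside -1 to 1 is refused whole. A call with a gripper value outside its range is refused whole. The fingers move at their own pace and stop on an object; "squeeze" is the grip in N (left out, the last holds). Time passes only in rows, so rows that do not move let the fingers close, or fill a call up. It gives the time, the measured TCP pose, the force, the opening and the grip force at its end, in the units of the state.
- get_obs(): the state, without advancing time (a new reading comes with each control period).
- capture(name): name is "scene" or "top" or "wrist"; returns the picture (420x560x3 uint8, red, green, blue); there is no depth.
- camera_model(name): a dict with "fov_y" (degrees; the focal length in pixels is half the picture's height over the tangent of half this angle, whatever the lens; pixels are square), "cx", "cy" (the principal point, pixels), "R" (3x3) and "t" (3): a world point X has camera coordinates R X + t. Camera axes: x right, y down, z forward; pixel columns grow to the right and rows downward; lengths in m; the calibration is good to about 2 mm. A picture is of the moment at which its call begins: read the wrist's pose just before it. camera_model takes no time and is no camera call; for the wrist camera it gives the pose at the moment of the call.
- job_done(): hands the job in; it is judged then, once.
Trained networks look in the newest picture that a camera, given by its name, has taken for a name from the list of things; names that differ only in an ending like _2 or _b are one class to them, and where a whole thing is asked for, a point or a joint stands for the part that bears it (a point fixed in the world has none). Each returns a list of dicts, best first, with "confidence" (0 to 1); they miss things now and then, are a little off and sometimes report something else, mostly with a low value. They report only what shows in the picture. A call takes as long as a camera call.
- boxes_of(camera, name): "centre" ([x, y, z] in m, in world coordinates, good to about 4 mm: the middle of the surface that is visible of it).
The state is a dict: "t": time; "joint_positions": joint angles; "joint_vel": joint speeds; "effort": joint torques, N m; "tool_pos": TCP position; "tool_rot": TCP orientation; "force": force on the tool from outside, world axes, zero at the start; "torque": the same for the moment, N m; "opening": opening from 0.0 (shut) to 1.0 (fully open); "grasp_force": force on a finger pad.
Only numpy, scipy, OpenCV 4.12 (cv2) and the standard library are available. Lean on these libraries where they do the work, as an engineer would, in place of code of your own. Each camera call takes 0.05 s, during which the arm holds its last target. There are 200 camera calls.

TASK

The white dosing disc on the tablet counter was put on turned the wrong way, so it stands proud of the machine instead of sitting over its drive pin. With a fingertip push the disc's finger post round until the notch in the rim is over the steel pin, then press the disc down at its middle until it is fully home, and take the hand away. Never lift the disc, and leave the bottles, cartons and other things around it where they stand.

Things in the scene. Friction and masses are not known exactly. Their poses are not given: they have to be found in the camera images.
- pin (a point): Centre of the flat top of the steel drive pin: upright, 10 mm in diameter, fixed, 8 mm tall, standing on the dark round deck (170 mm wide, top 50 mm above the table) of the tablet counter, 63 mm from the spindle axis. The outer half of the pin shows beyond the disc's rim. The counter is a fixed grey housing, 210 x 210 mm and 46 mm tall; it does not move. The pin is on its far side from the robot, at any yaw to about 30 degrees.
- notch (a point): The notch in the rim of the white dosing disc: a square cut 16 mm wide, running in from the rim to 52 mm from the axis. The point lies on the notch's middle line, 63 mm from the axis (just past the rim), level with the disc's top face. The disc seats when this point is above the pin: within 3 mm sideways, which is 2.7 degrees of turn.
- disc_center (a point): Middle of the top face of the white dosing disc, on its upright spindle axis (the disc turns and slides on it). The disc is 124 mm in diameter and 10 mm thick, of white-coated metal, its top face flat but for the finger post. At the start its underside is 59 mm and its top 69 mm above the table, 1 mm above the pin; fully home its top is at 61 mm. The disc turns freely either way through any angle needed, with a friction of 0.05 N m, and stays where it is left.
- finger_post (a point): Middle of the top of the disc's finger post: a round white post 14 mm in diameter, 30 mm tall above the disc's top face, 42 mm from the axis, on the opposite side to the notch. Push its side with a fingertip to turn the disc.
- disc_depth (a joint): How far the disc has been pressed down, m: 0 at the start, 0.001 to 0.002 when it rests on top of the pin out of line (pressed harder there it gives about 0.001 for every 8 N, and springs back when let go), 0.008 fully home, negative if lifted. A tight fit on the spindle: it needs about 6 N to slide and stays where it is left.
- vial: Bystander, loose: small amber bottle with white cap, 42 mm wide, 78 mm tall, standing by the counter; origin under its middle.
- jar: Bystander, loose: white jar, 54 mm wide, 70 mm tall, standing by the counter; origin under its middle.
- carton_tall: Bystander, loose: white carton 45 x 35 x 85 mm tall, standing by the counter; origin under its middle.
- carton_flat: Bystander, loose: carton 70 x 120 x 32 mm tall, lying behind the counter; origin under its middle.
- spare_disc: Bystander, loose: spare white disc, 110 mm wide, 10 mm thick, no notch or post, lying on the table on the robot's right of the counter; origin under its middle.
- phone: Bystander, loose: black phone 150 x 72 x 9 mm lying on the table on the robot's left; origin under its middle.
- spatula: Bystander, loose: counting spatula 200 mm long lying on the table on the robot's right; origin under the tool.

How it is judged:
By the outcome, as a careful person would: the job done as asked, in the order asked, and still so for the second after the job is handed in, with the robot touching nothing.
It also fails if it takes over 54 s, if anything falls off the work surface, if the arm or the gripper's body presses on something with over 40 N, if the wrist force passes 120 N, or if a joint passes its speed limit or range.

## Working session

There is one attempt and no reset: what is moved stays moved. The work goes in short steps, Python scripts to look and compute and a tool call to move; the robot and the scene stay as the last step left them, time stands still between calls to the robot, and variables do not carry over. Pictures are saved under pics/ and viewed, at most 10 in all, crops included, and the job is handed in when it is done.

Besides the shell and the picture viewer there is one more tool, called as a command line: name --pt "numbers of a row" for each row, then --argument value for the rest. drive_tool: Moves the arm, as the interface text tells. Its arguments: {"type":"object","properties":{"steps":{"type":"array","items":{"type":"array","items":{"type":"number","minimum":-1,"maximum":1}}},"squeeze":{"type":"number"}},"required":["steps"]}

```bash
mkdir -p pics
python3 - <<'E'
from rig import *
import cv2,numpy as np
o=get_obs();print(o['t'],o['tool_pos'],o['tool_rot'],o['opening'])
ims=[]
for c in ['scene','top']:
    im=capture(c);cv2.imwrite(f'pics/{c}0.png',im[:,:,::-1])
    for n in ['pin','notch','disc_center','finger_post','vial','jar','carton_tall','carton_flat']:
        print(c,n,[(np.round(d['centre'],3).tolist(),round(d['confidence'],2)) for d in boxes_of(c,n)[:2]])
print(get_obs()['t'])
E
```

```text
0.0 [0.23007883 0.4993049  0.23058088] [-6.72969080e-01 -3.06837259e+00  2.04658339e-03] 0.9945214982058673
scene pin [([0.546, -0.085, 0.047], 0.62)]
scene notch [([0.531, -0.056, 0.07], 0.56)]
scene disc_center [([0.528, -0.062, 0.072], 0.84)]
scene finger_post [([0.525, -0.057, 0.07], 0.64)]
scene vial [([0.419, 0.068, 0.046], 0.69)]
scene jar [([0.576, 0.104, 0.05], 0.82), ([0.322, 0.436, 0.008], 0.59)]
scene carton_tall [([0.504, 0.089, 0.054], 0.61)]
scene carton_flat [([0.696, -0.042, 0.033], 0.85)]
top pin [([0.514, -0.057, 0.048], 0.7)]
top notch [([0.522, -0.05, 0.072], 0.7)]
top disc_center [([0.519, -0.053, 0.069], 0.84)]
top finger_post [([0.521, -0.058, 0.067], 0.87)]
top vial [([0.412, 0.075, 0.054], 0.69)]
top jar [([0.562, 0.114, 0.07], 0.73)]
top carton_tall [([0.491, 0.102, 0.084], 0.69)]
top carton_flat [([0.687, -0.023, 0.033], 0.66)]
0.9
```

View pics/top0.png

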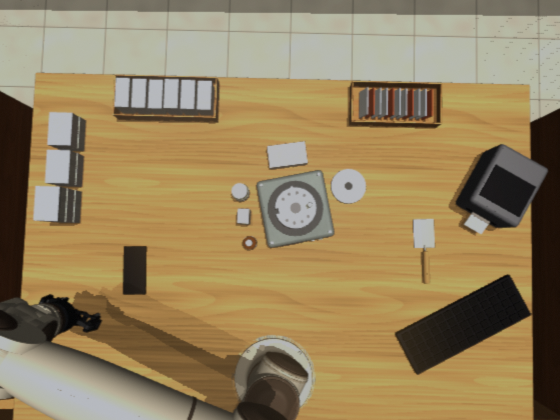

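View pics/scene0.png

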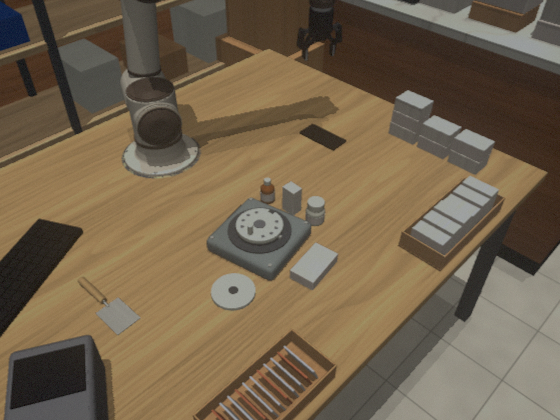

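The top view shows the disc at about (296,208). Its post is near (311,205), on the robot's right, and the notch is on the left near (273,211). I'll move closer for a wrist view.

```bash
cat > h.py <<'E'
from rig import *
import cv2,numpy as np
from scipy.spatial.transform import Rotation as Ro
def tool(o=None):
    o=o or get_obs(); return np.array(o['tool_pos']),Ro.from_rotvec(o['tool_rot']).as_matrix()
def cam(n):
    m=camera_model(n);f=210/np.tan(np.radians(m['fov_y']/2));return f,m['cx'],m['cy'],np.array(m['R']),np.array(m['t'])
def px2w(c,u,v,z):
    f,cx,cy,R,t=c; d=R.T@np.array([(u-cx)/f,(v-cy)/f,1]);C=-R.T@t;return C+d*(z-C[2])/d[2]
def w2px(c,X):
    f,cx,cy,R,t=c;p=R@np.array(X)+t;return f*p[0]/p[2]+cx,f*p[1]/p[2]+cy
def rel(target):
    p,R=tool();return R.T@(np.array(target)-p)/0.5
E
python3 - <<'E'
from h import *
p,R=tool();c=cam('wrist');C=-c[3].T@c[4]
print(R.round(3));print('cam in tool',R.T@(C-p),'\n',(R.T@c[3].T).round(3),c[0])
t=cam('top')
for u,v,z in [(296,208,.069),(311,205,.099),(273,211,.069)]:print(px2w(t,u,v,z))
print(rel([.47,-.055,.3]))
E
```

```text
[[-0.908  0.418  0.   ]
 [ 0.418  0.908  0.   ]
 [ 0.     0.    -1.   ]]
cam in tool [ 0.06672248 -0.00030011 -0.14319632] 
 [[ 0.001 -0.965 -0.263]
 [ 1.     0.001 -0.   ]
 [ 0.001 -0.263  0.965]] 315.45929770882316
[ 0.51883901 -0.05546225  0.069     ]
[ 0.5267728  -0.09861608  0.099     ]
[0.50792167 0.01360505 0.069     ]
[-0.89974884 -0.80655569 -0.1374202 ]
```

drive_tool --pt "-0.086 -0.071 -0.008 0 0 0 1" --pt "-0.086 -0.071 -0.008 0 0 0 1" --pt "-0.086 -0.071 -0.008 0 0 0 1" --pt "-0.086 -0.071 -0.008 0 0 0 1" --pt "-0.086 -0.071 -0.008 0 0 0 1" --pt "-0.086 -0.071 -0.008 0 0 0 1" --pt "-0.086 -0.071 -0.008 0 0 0 1" --pt "-0.086 -0.071 -0.008 0 0 0 1"

```text
t: 1.9
tool_pos: [0.4242, 0.0959, 0.2637]
tool_rot: [0.673, 3.068, 0.001]
force: [1.1, 0.7, -0.4]
opening: 0.003
grasp_force: 0.0
```

drive_tool --pt "-0.086 -0.071 0 0 0 0 1" --pt "-0.086 -0.071 0 0 0 0 1" --pt "-0.086 -0.071 0 0 0 0 1" --pt "-0.086 -0.071 0 0 0 0 1" --pt "0 0 0 0 0 1 1" --pt "0 0 0 0 0 1 1" --pt "0 0 0 0 0 1 1" --pt "0 0 0 0 0 1 1"

```text
t: 2.9
tool_pos: [0.5205, -0.1034, 0.2633]
tool_rot: [-1.499, -2.761, 0.0]
force: [-0.8, 0.8, -0.0]
opening: -0.002
grasp_force: 0.0
```

drive_tool --pt "0 0 0 0 0 1 1" --pt "0 0 0 0 0 1 1" --pt "0 0 0 0 0 1 1" --pt "0 0 0 0 0 1 1" --pt "0 0 0 0 0 0 1" --pt "0 0 0 0 0 0 1" --pt "0 0 0 0 0 0 1" --pt "0 0 0 0 0 0 1"

```text
t: 3.9
tool_pos: [0.5205, -0.1033, 0.2633]
tool_rot: [2.196, 2.247, 0.0]
force: [0.8, -0.8, -0.4]
opening: 0.0
grasp_force: 0.0
```

Run:
```python
from h import *
o=get_obs();p,R=tool(o);print(o['t'],p,R.round(3).tolist(),o['joint_positions'],o['force'])
c=cam('wrist');im=capture('wrist');cv2.imwrite('pics/w1.png',cv2.resize(im[:,:,::-1],(800,600),interpolation=cv2.INTER_CUBIC))
for n in ['pin','notch','disc_center','finger_post']:
    for d in boxes_of('wrist',n)[:2]:print(n,np.round(d['centre'],4),round(d['confidence'],2),np.array(w2px(c,d['centre']))*800/560)
```

```text
3.9 [ 0.52054526 -0.10334196  0.2633022 ] [[-0.023, 1.0, 0.0], [1.0, 0.023, -0.0], [-0.0, 0.0, -1.0]] [-1.95970614e-01  5.49593357e-02  2.04788645e-01  1.72055960e+00
 -1.41532214e-05  1.35196865e+00] [ 0.77879589 -0.80758092 -0.37471086]
pin [0.5673 0.0942 0.0183] 0.23 [457.84804421   0.67623041]
notch [ 0.5198 -0.0494  0.0692] 0.93 [390.39153873 197.01560281]
disc_center [ 0.5237 -0.054   0.0712] 0.71 [395.60021586 203.73752426]
finger_post [ 0.5205 -0.0492  0.0689] 0.76 [391.35644331 196.74201707]
```

View pics/w1.png

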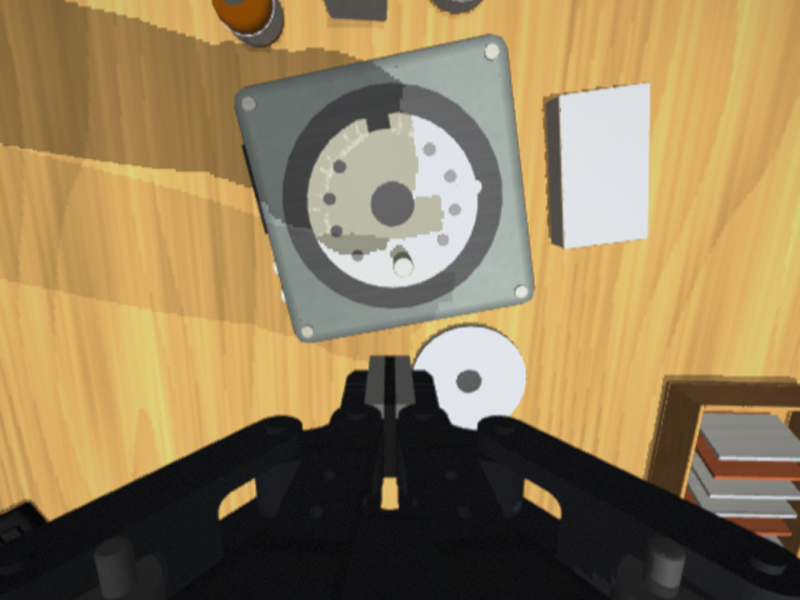

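The wrist view (800-wide) shows the hub at (392,203), notch mouth at (376,115), post top at (402,262) and pin at (478,187). The shut fingertips are about 16 mm across.

Run:
```python
from h import *
c=cam('wrist');s=.7
C=px2w(c,392*s,203*s,.069)
for n,u,v,z in [('hub',392,203,.069),('notchmouth',376,115,.069),('notchmid',378,122,.069),('post',402,262,.099),('postbase',402,275,.069),('pin',478,187,.058),
 ('rimL',307,203,.069),('rimR',478,203,.069),('rimT',392,110,.069),('rimB',392,289,.069)]:
    X=px2w(c,u*s,v*s,z);d=X-C;print(n,X.round(4),'r',np.hypot(*d[:2]).round(4),'ang',np.degrees(np.arctan2(d[1],d[0])).round(1))
```

```text
hub [ 0.5211 -0.0536  0.069 ] r 0.0 ang 0.0
notchmouth [0.5085 0.006  0.069 ] r 0.061 ang 101.9
notchmid [0.51   0.0015 0.069 ] r 0.0563 ang 101.4
post [ 0.5288 -0.0918  0.099 ] r 0.0389 ang -78.6
postbase [ 0.5301 -0.1072  0.069 ] r 0.0543 ang -80.5
pin [ 0.5853 -0.041   0.058 ] r 0.0654 ang 11.2
rimL [ 0.4589 -0.0551  0.069 ] r 0.0622 ang -178.7
rimR [ 0.5841 -0.0522  0.069 ] r 0.063 ang 1.3
rimT [0.5196 0.0095 0.069 ] r 0.0632 ang 91.4
rimB [ 0.5227 -0.1184  0.069 ] r 0.0647 ang -88.6
```

drive_tool --pt "0.012 0.032 0 0 0 0 1" --pt "0.012 0.032 0 0 0 0 1" --pt "0 0 0.05 0 0 -0.64 1" --pt "0 0 0.05 0 0 -0.63 1" --pt "0 0 0.1 0 0 0 1" --pt "0 0 0.1 0 0 0 1" --pt "0 0 0.05 0 0 0 1" --pt "0 0 0.016 0 0 0 1"

```text
t: 5.15
tool_pos: [0.552, -0.0901, 0.0784]
tool_rot: [-1.987, -2.43, 0.002]
force: [0.5, 0.4, 0.8]
opening: 0.0
grasp_force: 0.0
```

Run:
```python
from h import *
o=get_obs();p,R=tool(o);print(o['t'],p,np.degrees(np.arctan2(R[1,0],R[0,0])),o['force'])
print('axis in tool',R.T@(np.array([.5212,-.054,p[2]])-p))
c=cam('wrist');im=capture('wrist');cv2.imwrite('pics/w2.png',cv2.resize(im[:,:,::-1],(800,600),interpolation=cv2.INTER_CUBIC))
```

```text
5.15 [ 0.55198968 -0.09013136  0.07841436] 101.4407255420949 [0.5182453  0.38658133 0.8201276 ]
axis in tool [ 4.15206851e-02 -2.30109256e-02  9.94522091e-05]
```

View pics/w2.png

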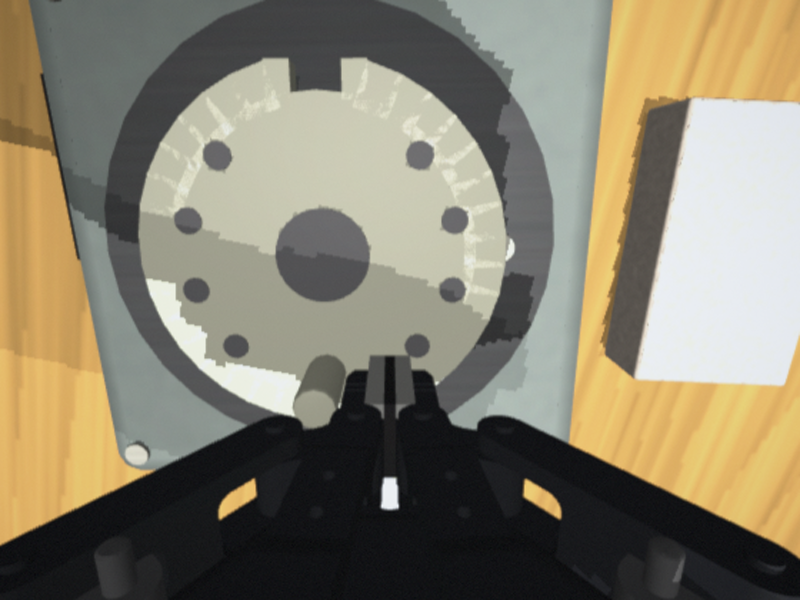

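The fingertip stands beside the post (shown at about (318,385)) with a small gap. I'll push round the axis in a circular arc.

drive_tool --pt "-0.0037 -0.0074 -0.012 0 0 0.625 1" --pt "-0.0037 -0.0074 0 0 0 0.625 1" --pt "-0.0037 -0.0074 0 0 0 0.625 1" --pt "-0.0037 -0.0074 0 0 0 0.625 1" --pt "-0.0037 -0.0074 0 0 0 0.625 1" --pt "-0.0037 -0.0074 0 0 0 0.625 1" --pt "-0.0037 -0.0074 0 0 0 0.625 1" --pt "-0.0037 -0.0074 0 0 0 0.625 1"

```text
t: 6.2
tool_pos: [0.5233, -0.1024, 0.0883]
tool_rot: [2.701, 1.599, 0.003]
force: [0.7, -1.8, 1.1]
opening: 0.002
grasp_force: 1.0
```

Run:
```python
from h import *
o=get_obs();p,R=tool(o);print(o['t'],p,np.degrees(np.arctan2(R[1,0],R[0,0])),o['force'])
print('axis in tool',R.T@(np.array([.5212,-.054,p[2]])-p))
c=cam('wrist');im=capture('wrist');cv2.imwrite('pics/w3.png',cv2.resize(im[:,:,::-1],(800,600),interpolation=cv2.INTER_CUBIC))
```

```text
6.2 [ 0.52328668 -0.10244203  0.08830068] 61.24580110236037 [ 0.68785868 -1.81439198  1.07820898]
axis in tool [ 4.14649126e-02 -2.51324718e-02 -6.94425444e-05]
```

View pics/w3.png

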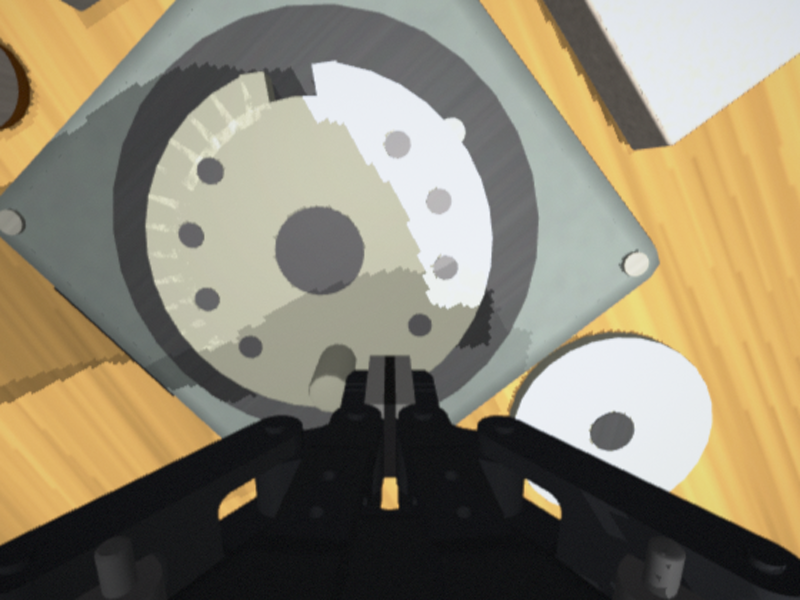

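The disc is turning: notch at (291,82), pin at (453,131), hub at (320,250). I'll measure the remaining angle.

```bash
cat >> h.py <<'E'
def ang(hub,notch,pin,s=.7,zd=.069):
    c=cam('wrist');C=np.array([.5212,-.054,0])
    for n,q,z in [('hub',hub,zd),('notch',notch,zd),('pin',pin,.058)]:
        X=px2w(c,q[0]*s,q[1]*s,z);d=X-C;print(n,X.round(4),'r',np.hypot(*d[:2]).round(4),'ang',np.degrees(np.arctan2(d[1],d[0])).round(1))
E
python3 - <<'E'
from h import *
ang((320,250),(292,96),(454,131))
E
```

```text
hub [ 0.5211 -0.0538  0.069 ] r 0.0002 ang 108.3
notch [ 0.5397 -0.0054  0.069 ] r 0.052 ang 69.2
pin [ 0.5837 -0.0409  0.058 ] r 0.0639 ang 11.8
```

drive_tool --pt "-0.0048 -0.0089 0 0 0 0.75 1" --pt "-0.0048 -0.0089 0 0 0 0.75 1" --pt "-0.0048 -0.0089 0 0 0 0.75 1" --pt "-0.0048 -0.0089 0 0 0 0.75 1" --pt "-0.0048 -0.0089 0 0 0 0.75 1" --pt "-0.0048 -0.0089 0 0 0 0.75 1" --pt "-0.0048 -0.0089 0 0 0 0.75 1" --pt "-0.0016 -0.003 0 0 0 0.25 1"

```text
t: 7.25
tool_pos: [0.4887, -0.0901, 0.0878]
tool_rot: [3.104, 0.476, 0.004]
force: [0.6, -1.5, 2.8]
opening: -0.001
grasp_force: 1.1
```

Run:
```python
from h import *
o=get_obs();p,R=tool(o);print(o['t'],p,np.degrees(np.arctan2(R[1,0],R[0,0])),o['force'])
print('axis in tool',R.T@(np.array([.5212,-.054,p[2]])-p))
c=cam('wrist');im=capture('wrist');cv2.imwrite('pics/w4.png',cv2.resize(im[:,:,::-1],(800,600),interpolation=cv2.INTER_CUBIC))
```

```text
7.25 [ 0.48872356 -0.09006498  0.08781118] 17.427475715186432 [ 0.55600908 -1.46448233  2.82263928]
axis in tool [ 4.17869755e-02 -2.46829400e-02  5.70646187e-05]
```

View pics/w4.png

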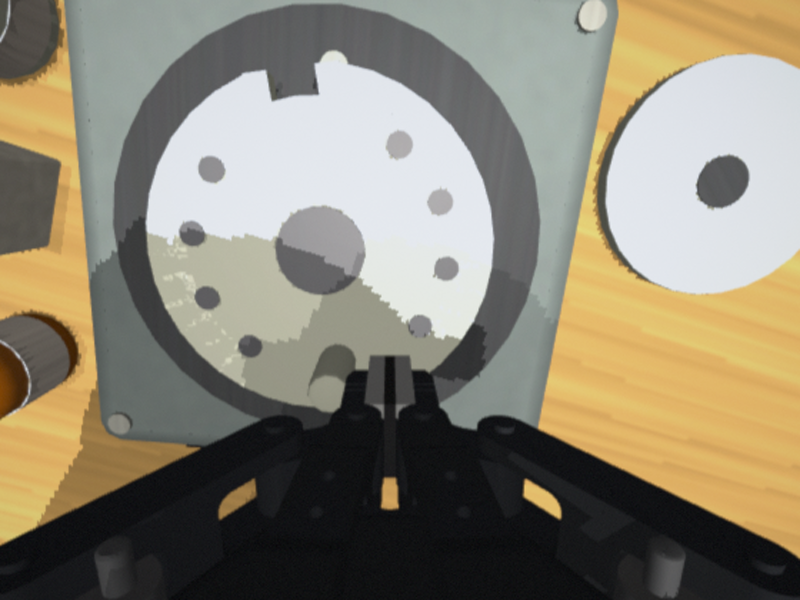

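The notch is at (295,97) and the pin peeks out at (333,58), just to its right, so a few degrees remain.

Run:
```python
from h import *
ang((320,249),(296,97),(333,62))
```

```text
hub [ 0.5215 -0.0538  0.069 ] r 0.0003 ang 34.1
notch [ 0.5679 -0.0331  0.069 ] r 0.0512 ang 24.1
pin [ 0.5837 -0.04    0.058 ] r 0.064 ang 12.6
```

drive_tool --pt "-0.0022 -0.0041 0 0 0 0.344 1" --pt "-0.0022 -0.0041 0 0 0 0.344 1" --pt "-0.0022 -0.0041 0 0 0 0.344 1" --pt "-0.0022 -0.0041 0 0 0 0.344 1" --pt "0 0 0 0 0 0 1" --pt "0 0 0 0 0 0 1" --pt "0 0 0 0 0 0 1" --pt "0 0 0 0 0 0 1"

```text
t: 8.3
tool_pos: [0.4816, -0.0831, 0.0863]
tool_rot: [3.137, 0.177, 0.0]
force: [0.9, -1.0, 0.5]
opening: -0.001
grasp_force: 0.4
```

Run:
```python
from h import *
o=get_obs();p,R=tool(o);print(o['t'],p,np.degrees(np.arctan2(R[1,0],R[0,0])),o['force'])
print('axis in tool',R.T@(np.array([.5212,-.054,p[2]])-p))
c=cam('wrist');im=capture('wrist');cv2.imwrite('pics/w5.png',cv2.resize(im[:210,140:420,::-1],(800,600),interpolation=cv2.INTER_CUBIC))
```

```text
8.3 [ 0.48164116 -0.08306276  0.08627862] 6.441942132220219 [ 0.91325688 -1.00889178  0.49532819]
axis in tool [ 4.25698027e-02 -2.44408975e-02 -1.13849899e-07]
```

View pics/w5.png

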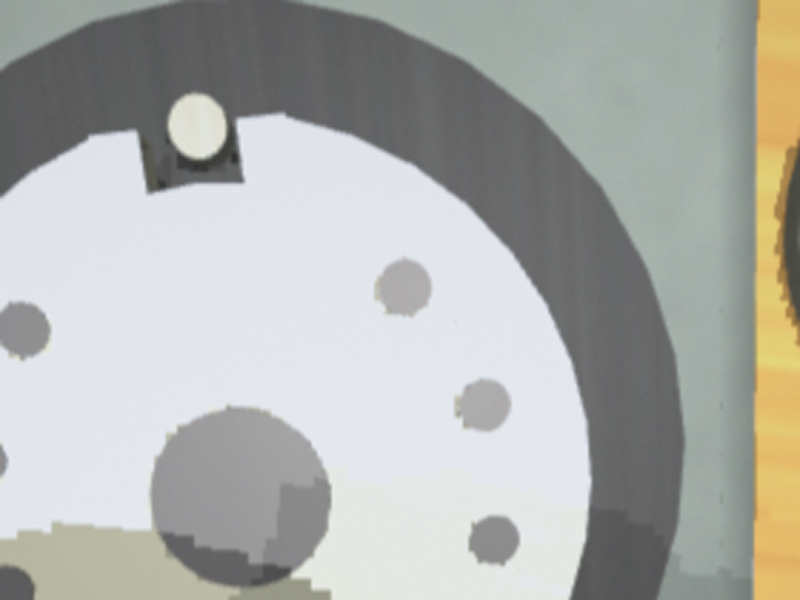

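The whole pin now shows inside the notch: pin at crop (198,127), notch between about (138–235, 125) and (149–243, 187). It sits a little to the right, about 1°.

Run:
```python
from h import *
f=lambda x,y:(140+x/2.857,y/2.857)
ang(f(241,496),f(196,187.5),f(198,127),s=1)
ang(f(241,496),f(187,129),f(198,127),s=1)
p,R=tool();print(R.T@(np.array([.5212,-.054,p[2]])-p)/.5)
```

```text
hub [ 0.5214 -0.0542  0.069 ] r 0.0003 ang -42.6
notch [ 0.5712 -0.0432  0.069 ] r 0.0512 ang 12.2
pin [ 0.5824 -0.0407  0.058 ] r 0.0627 ang 12.2
hub [ 0.5214 -0.0542  0.069 ] r 0.0003 ang -42.6
notch [ 0.5797 -0.0412  0.069 ] r 0.0599 ang 12.3
pin [ 0.5824 -0.0407  0.058 ] r 0.0627 ang 12.2
[ 8.52212386e-02 -4.89349293e-02 -3.58609300e-06]
```

Aligned within 0.2°. I'll back off, rise and go over the middle.

drive_tool --pt "0 0.016 0 0 0 0 1" --pt "0 0 -0.05 0 0 0 1" --pt "0.0426 -0.0325 0 0 0 0 1" --pt "0.0426 -0.0325 0 0 0 0 1" --pt "0 0 0.033 0 0 0 1" --pt "0 0 0.033 0 0 0 1" --pt "0 0 0 0 0 0 1" --pt "0 0 0 0 0 0 1"

```text
t: 9.35
tool_pos: [0.5209, -0.0544, 0.0784]
tool_rot: [3.137, 0.175, -0.0]
force: [-0.3, 0.0, 0.6]
opening: 0.0
grasp_force: 0.0
```

drive_tool --pt "0 0 0.006 0 0 0 1" --pt "0 0 0.006 0 0 0 1" --pt "0 0 0.006 0 0 0 1" --pt "0 0 0.004 0 0 0 1" --pt "0 0 0.004 0 0 0 1" --pt "0 0 0 0 0 0 1" --pt "0 0 0 0 0 0 1" --pt "0 0 0 0 0 0 1"

```text
t: 10.35
tool_pos: [0.5212, -0.0539, 0.0656]
tool_rot: [3.137, 0.176, 0.0]
force: [-1.5, -0.7, 6.2]
opening: -0.002
grasp_force: 2.7
```

drive_tool --pt "0 0 0.004 0 0 0 1" --pt "0 0 0.003 0 0 0 1" --pt "0 0 0.002 0 0 0 1" --pt "0 0 0.001 0 0 0 1" --pt "0 0 0.001 0 0 0 1" --pt "0 0 0 0 0 0 1" --pt "0 0 0 0 0 0 1" --pt "0 0 0 0 0 0 1"

```text
t: 11.35
tool_pos: [0.5213, -0.054, 0.061]
tool_rot: [3.136, 0.176, 0.001]
force: [-4.3, 0.4, 12.7]
opening: 0.002
grasp_force: 6.3
```

drive_tool --pt "0 0 0.001 0 0 0 1" --pt "0 0 0.001 0 0 0 1" --pt "0 0 0.001 0 0 0 1" --pt "0 0 0.001 0 0 0 1" --pt "0 0 0 0 0 0 1" --pt "0 0 0 0 0 0 1" --pt "0 0 0 0 0 0 1" --pt "0 0 0 0 0 0 1"

```text
t: 12.35
tool_pos: [0.5214, -0.054, 0.0609]
tool_rot: [3.136, 0.176, 0.003]
force: [-11.1, 0.9, 27.7]
opening: -0.001
grasp_force: 13.9
```

The tip stops hard at 61 mm, so the disc is home. I'll retreat straight up and check.

drive_tool --pt "0 0 -0.01 0 0 0 1" --pt "0 0 -0.04 0 0 0 1" --pt "0 0 -0.1 0 0 0 1" --pt "0 0 -0.1 0 0 0 1" --pt "-0.05 0 -0.1 0 0 0 1" --pt "-0.05 0 -0.05 0 0 0 1" --pt "0 0 0 0 0 0 1" --pt "0 0 0 0 0 0 1"

```text
t: 13.35
tool_pos: [0.4718, -0.0595, 0.2567]
tool_rot: [-3.136, -0.176, 0.001]
force: [1.4, 0.3, 0.8]
opening: -0.002
grasp_force: 0.0
```

Run:
```python
from h import *
o=get_obs();print(o['t'],o['tool_pos'],o['force'])
im=capture('wrist');cv2.imwrite('pics/w6.png',cv2.resize(im[:,:,::-1],(800,600),interpolation=cv2.INTER_CUBIC))
```

```text
13.35 [ 0.47181809 -0.05948906  0.25665529] [1.37562295 0.25145614 0.83561038]
```

View pics/w6.png

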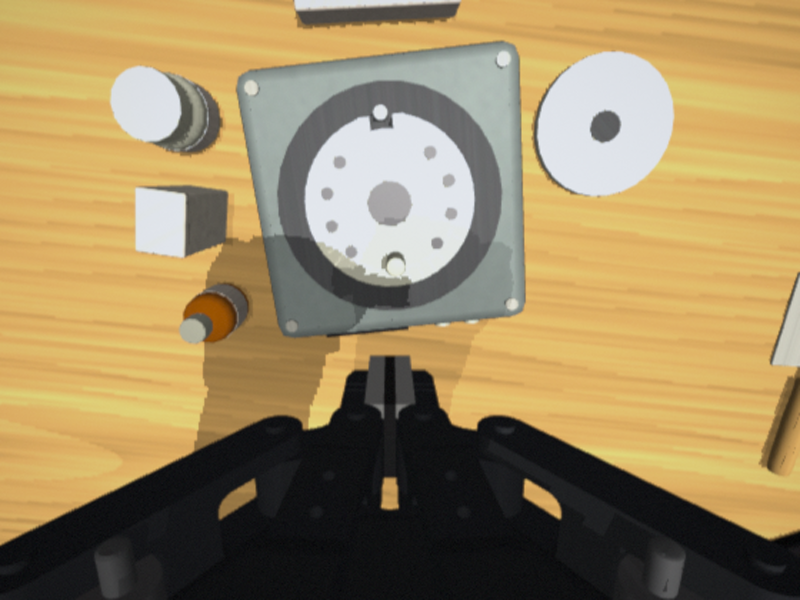

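The pin shows in the notch at (380,113), the disc is down, and the bystanders I can see stand upright in place.

```bash
python3 -c "from rig import *;print(job_done())"
```

```text
the job is handed in; nothing more can be done
None
```

The disc was turned until the notch stood over the pin, then pressed home (fingertip stopped hard at 61 mm), the hand was withdrawn, and the job was handed in at about 13 s.

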